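# Refit the pump knob on the suction-table console and hold it down

### The job

The suction table's pump knob has come off. Slide the clear guard on the grey console fully open, pick up the black knob, turn it so that its D-shaped bore matches the flat of the brass D-shaft (the white line on the knob belongs over the red mark beside the shaft), push it fully home, and press it right down against the shaft's spring. Finish while still holding the knob pressed down, with the guard left open, and leave the other things on the bench alone.

Things in the scene. Friction and masses are not known exactly. Their poses are not given: they have to be found in the camera images.
- console: grey console box fixed to the bench, 140 (x) x 360 (y) x 70 mm high; origin at the centre of its underside on the bench, z up; its y axis is the line of the guard's tracks. Its flat top is 70 mm above the bench. The shaft stands upright on that top at console y = -90 mm, x = 0.
- guard (a joint): travel of the clear guard along the console's +y, in m: 0 shut (centred over the shaft), 0.18 fully open at its stop. It starts 0 to 30 mm open, slides with about 2.5 N of friction and stays where it is left. The guard is a clear plastic tunnel with aluminium edges, 120 x 120 mm, its roof 50 mm above the console top, open at both y ends.
- guard_handle (a point): point in the middle of the guard's upright orange grip fin (a solid slab 60 mm along console x, 12 mm thick along console y, that stands 45 mm high on the roof): 17 mm below the top of the fin and 28 mm above the roof, 148 mm above the bench. Axes as the console's.
- knob_mid (a point): centre of the loose black knob, half-way up: a ribbed upright cylinder 34 mm across and 36 mm high, about 45 g, standing bore down on the bench with clear space around it. z up; +x is the direction of the flat of its bore, shown by the white line on its top and side. Grip it from above across its round side, in any direction.
- knob_bore (a point): centre of the mouth of the knob's D-shaped bore, in its underside, 18 mm below knob_mid; same axes. The bore is 20 mm deep, 13.5 mm across, its flat 3.75 mm from the axis towards +x, with a 1.5 mm chamfer at the mouth.
- shaft_tip (a point): centre of the top of the upright brass D-shaft: 12 mm across, one flat 3 mm from the axis, top 2 mm tapered; it stands 32 mm above the console top. z up; +x is the direction of the flat. It does not turn, it only sinks. Fully home, the tip touches the end of the bore: the bore's mouth is 20 mm below the tip. The knob goes on only with its flat within about 0.14 rad of the shaft's.
- dial: round aluminium dial plate, 60 mm across, 2 mm thick, flat on the console top about the foot of the shaft; origin on the shaft's axis at the console top. Its red mark, towards +x, lies on the side of the shaft's flat.
- shaft (a joint): how far the shaft is pressed down, in m: 0 up, 0.008 at its stop. A spring pushes it up: 3.2 N as it starts to move, 9.6 N at the stop; it springs up when let go.
- tin: open steel tin, 96 mm across, 60 mm high; bystander; origin at the centre of its underside
- tin_lid: flat steel lid of the tin, a disc 96 mm across, 8 mm high; bystander; origin at the centre of its underside
- bottle: small clear bottle with white cap, 48 mm across, 120 mm high; bystander; origin at the centre of its underside
- jar: amber glass jar with black cap, 68 mm across, 75 mm high; bystander; origin at the centre of its underside
- brush: brush lying on the bench; bystander; origin near its middle, on the bench
- spatula: spatula lying on the bench; bystander; origin near its middle, on the bench
- panel: small painted wooden panel lying flat, 100 x 130 x 18 mm; bystander; origin at the centre of its underside

How it is judged (in metres and radians):
On the way, in this order (a step that is already met when the one before it is completed fails the run):
1. the guard is slid fully open (value of joint guard above 0.165 m), for 0.2 s.
2. the knob is fully home on the D-shaft (horizontal distance between knob_mid and shaft_tip below 0.003 m and z of knob_mid in the frame of shaft_tip between -0.005 and 0.0005 m and angle between knob_mid's own z axis and vertical below 0.12 rad), for 0.2 s.
At the end, for the whole second after the job is handed in: The knob is upright on the shaft within 3 mm of its axis and fully home (bore end within about 2.5 mm of the shaft tip), the shaft is pressed down more than 5 mm and stays so, the gripper is in contact with the knob with more than 2 N, nothing moves, and the guard is open by more than 165 mm (all of step 2 and value of joint shaft above 0.005 m and contact force between the fingers and knob above 2 N and value of joint guard above 0.165 m and linear speed of knob below 0.02 m/s); the arm keeps its last pose, push and grip.
It fails at once if one of the other things on the bench is shifted by more than 30 mm (distance of any of tin, tin_lid, bottle, jar, brush, spatula, panel from where it was at the start of the episode above 0.03 m).
It also fails if it takes over 59 s, if anything falls off the work surface, if the arm or the gripper's body presses on something with over 40 N, if the wrist force passes 120 N, or if a joint passes its speed limit or range.

### The arm

A 6-joint arm with a two-finger parallel gripper is mounted at the origin on the work surface. World frame = base frame: x ahead of the robot, y to its left, z up, the work surface at z = 0. Lengths are in mm, angles in rad, forces in N, time in s.
With the tool pointing down it reaches from about 275 to 750 mm from the base axis. Payload 10.2 kg.
Tool frame: the origin (TCP) lies at the very end of the fingers, on their centre line; the grasp point (between the pads) lies ctrl.grip_depth behind it (ctrl.grip_depth is the distance from the TCP to the grasp point, in mm); z points along the fingers, y is the direction in which the jaws open and shut (so a half turn about z gives the same grasp; the last joint's range is limited). The gripper opens to 85 mm and grips with 20 to 120 N. Pads are 22 mm wide; open, the fingers measure 114 mm over their backs; the gripper's body (76 mm by 85 mm) begins 54 mm behind the grasp point. The pads swing forward as they close: fully open they stand 13 mm farther back than shut.
Start: joints at [-1.417, 0.313, 1.498, -0, 1.331, -0.223], TCP at [193.16, -488.181, 231.294] pointing down, gripper open.
Joint ranges: [-2.94, 2.94], [-0.97, 2.17], [0.19, 2.56], [-1.23, 4.37], [0.02, 3.11], [-2.88, 2.88]. Speed limits (rad/s): [2.39, 2.39, 3.01, 3.14, 3.14, 3.14].

### API

Orientations are given as a unit quaternion [w, x, y, z].
In Python, from rig import telemetry, eyes, ctrl, nets gives the robot as it stands. The module is installed in compiled form; this text tells all that it offers.
- The arm moves only by the tool drive_tool, never from a script. Its argument "series" is text: rows parted by semicolons, each of 7 numbers parted by spaces: the shift along the tool's x, y, z normalised to -1 to 1, where 1 is 0.12 m, then the turn, a rotation vector about the tool's x, y, z normalised to -1 to 1, where 1 is 0.5 rad, then the opening, from 0 (shut) to 1 (fully open). In form: tx ty tz wx wy wz hand; .... A call has 1 to 20 rows; each row is the pose to reach, as a shift and turn from the pose measured when the call began, along the tool's axes at that moment; what a row does not reach only later rows make up. A row lasts 1/10 s, in which the tool goes at most 50 mm and 8.59 degrees, less where a joint would pass 70% of its speed; a pose out of reach is approached as far as the arm can. A call with a number of a shift or a turn outside -1 to 1 is refused whole. A call with a gripper value outside its range is refused whole. The fingers move at their own pace and stop on an object; "newtons" is the grip in N (left out, the last holds). Time passes only in rows, so rows that repeat a pose let the fingers close. It gives the time, the measured TCP pose, the force and the opening at its end, in the units of the state.
- telemetry.sense(): the state, without advancing time (a new reading comes with each control period).
- eyes.capture(name): name is "scene" or "top" or "wrist"; returns a dict with "frame" (420x560x3 uint8, red, green, blue), "fx", "fy", "cx", "cy" (pixels), "D" ([k1, k2, p1, p2, k3] as OpenCV has them; the pictures are not rectified), "view" (4x4, takes a point from world to camera coordinates). Camera axes: x right, y up, looking along -z (the intrinsics and any distortion apply to the point x, -y, -z); pixel columns grow to the right and rows downward; lengths in mm; the calibration is good to about 2 mm. A picture is of the moment at which its call begins. There is no depth.
- ctrl.finish_job(): hands the job in, once; it reports no verdict.
Trained networks look in a picture, given as the dict that the camera call returned (one of the last four; its "shot" number tells which), for a name from the list of things; names that differ only in an ending like _2 or _b are one class to them, and where a whole thing is asked for, a point or a joint stands for the part that bears it (a point fixed in the world has none). Each returns a list of dicts, best first, with "confidence" (0 to 1); they miss things now and then, are a little off and sometimes report something else, mostly with a low value. They report only what shows in the picture. A call takes as long as a camera call.
- nets.spot_in(name, picture): "rect" ([left, top, right, bottom] in pixels, round what is visible of it).
The state is a dict: "time_s": time; "joints": joint angles; "dq": joint speeds; "tau": joint torques, N m; "eef_pos": TCP position; "ee_rot": TCP orientation; "force": force on the tool from outside, world axes, zero at the start; "wrist_torque": the same for the moment, N m; "grip_width": opening from 0.0 (shut) to 1.0 (fully open).
Only numpy, scipy, OpenCV 4.12 (cv2) and the standard library are available. Lean on these libraries where they do the work, as an engineer would, in place of code of your own. Each camera call takes 0.05 s, during which the arm holds its last target. There are 200 camera calls.

## Working session

There is one attempt and no reset: what is moved stays moved. The work goes in short steps, Python scripts to look and compute and a tool call to move; the robot and the scene stay as the last step left them, time stands still between calls to the robot, and variables do not carry over. Pictures are saved under pics/ and viewed, about 8 in all and at most 12, crops included, and the job is handed in when it is done.

Besides the shell and the picture viewer there is one more tool, called after "Emit:" as name(argument=value, ...), one argument or row to a line, values as JSON. drive_tool: Moves the arm, as the interface text tells. Scaled input: -1 to 1 covers 0.12 m each way for a shift and 0.5 rad each way for a turn. Its arguments: {"type":"object","properties":{"series":{"type":"string"},"newtons":{"type":"number"}},"required":["series"]}

```bash
mkdir -p pics
cat > h.py <<'E'
import numpy as np, cv2
from rig import telemetry, eyes, ctrl, nets
def K(p): return np.array([[p['fx'],0,p['cx']],[0,p['fy'],p['cy']],[0,0,1.]])
F=np.diag([1.,-1,-1])
def proj(p,X):
    V=np.array(p['view']); X=np.atleast_2d(X).astype(float); c=(X@V[:3,:3].T+V[:3,3])@F
    return cv2.projectPoints(c,np.zeros(3),np.zeros(3),K(p),np.array(p['D'],float))[0].reshape(-1,2)
def ray(p,uv):
    V=np.array(p['view']); n=cv2.undistortPoints(np.array([[uv]],float),K(p),np.array(p['D'],float)).ravel()
    d=V[:3,:3].T@(F@np.array([n[0],n[1],1])); o=-V[:3,:3].T@V[:3,3]; return o,d/np.linalg.norm(d)
def onz(p,uv,z):
    o,d=ray(p,uv); return o+d*(z-o[2])/d[2]
def save(p,name,box=None,s=1):
    f=p['frame'][:,:,::-1]
    if box: f=f[box[1]:box[3],box[0]:box[2]]
    cv2.imwrite('pics/'+name,cv2.resize(f,None,fx=s,fy=s,interpolation=cv2.INTER_CUBIC))
E
python3 - <<'E'
from h import *
np.set_printoptions(precision=1,suppress=True)
print(ctrl.grip_depth, telemetry.sense())
ps={n:eyes.capture(n) for n in('scene','top','wrist')}
f=np.vstack([ps['scene']['frame'],ps['top']['frame']])[:,:,::-1]
cv2.imwrite('pics/a.png',ps['top']['frame'][:,:,::-1]); cv2.imwrite('pics/b.png',ps['scene']['frame'][:,:,::-1])
for n in ps:
  print(n,'cam',ray(ps[n],(280,210)))
  for t in('console','guard_handle','guard','knob_mid','dial','shaft_tip'):
    print(t,[(np.array(d['rect']),round(d['confidence'],2)) for d in nets.spot_in(t,ps[n])[:2]])
E
```

```text
18.700000000000003 {'time_s': 0.0, 'joints': array([-1.4,  0.3,  1.5, -0. ,  1.3, -0.2]), 'dq': array([ 0., -0.,  0., -0., -0., -0.]), 'tau': array([  0. , -41.2, -26. ,  -0. ,   0. ,   0. ]), 'eef_pos': array([ 193.1, -487.9,  230.7]), 'ee_rot': array([-0. ,  1. ,  0.2,  0. ]), 'force': array([-0.2, -0.3,  0.4]), 'wrist_torque': array([ 0.,  0., -0.]), 'grip_width': 1.0009479857385883}
scene cam (array([ 823.2, -732.5, 1115. ]), array([-0.2,  0.5, -0.8]))
console [(array([307.2, 112.7, 374.7, 227.7]), 0.87)]
guard_handle [(array([315.4, 148.1, 369.6, 204.9]), 0.92), (array([213.3, 337.2, 247.6, 375.9]), 0.65)]
guard [(array([314.1, 149.8, 367. , 202.7]), 0.59)]
knob_mid [(array([215.7, 277. , 231.9, 291.8]), 0.71)]
dial [(array([252.5, 143.1, 282.1, 179.7]), 0.31)]
shaft_tip [(array([296.5, 296.3, 318.2, 333.2]), 0.19)]
top cam (array([ 290.1, -156.5, 1507.4]), array([ 0.1, -0. , -1. ]))
console [(array([124.3, 133.5, 248.3, 202.1]), 0.73)]
guard_handle [(array([186. , 134.5, 235. , 186.5]), 0.72), (array([253.4, 228.4, 284.9, 257.7]), 0.62)]
guard [(array([185.1, 134.6, 235.4, 186.7]), 0.58)]
knob_mid [(array([331.8, 210.4, 342.1, 220.1]), 0.44)]
dial []
shaft_tip []
wrist cam (array([ 269.1, -458.4,  374.2]), array([-0.3, -0.1, -0.9]))
console []
guard_handle []
guard []
knob_mid []
dial []
shaft_tip []
```

Run:
```python
import cv2,numpy as np
a=cv2.imread('pics/a.png');b=cv2.imread('pics/b.png')
x=cv2.resize(a[110:260,100:370],(800,444),interpolation=cv2.INTER_CUBIC)
cv2.imwrite('pics/c1.png',x)
```

```text
(no output)
```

View pics/b.png

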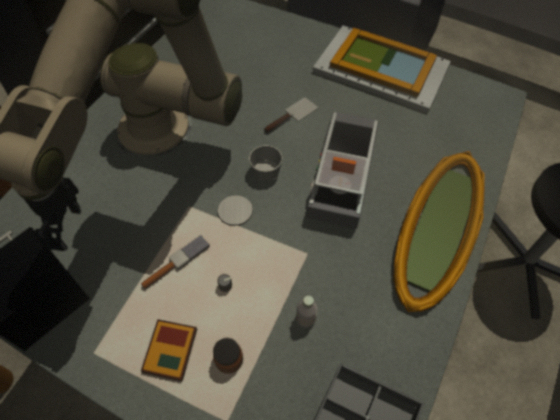

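View pics/a.png

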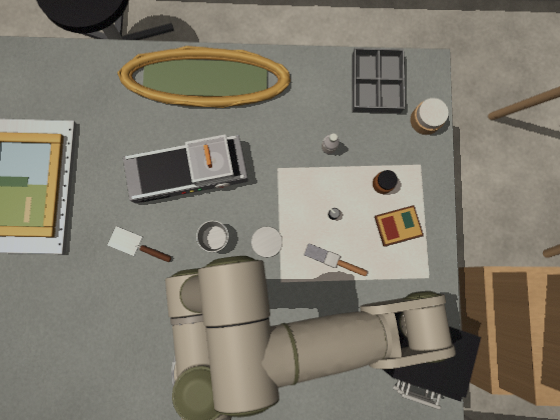

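The scene view shows the console (310–375, 115–215), its fin (344,165) and the knob (224,282). In the top view the fin is at (208,156) and the knob at (334,213), and the guard opens to the left, which is world +y.

View pics/c1.png

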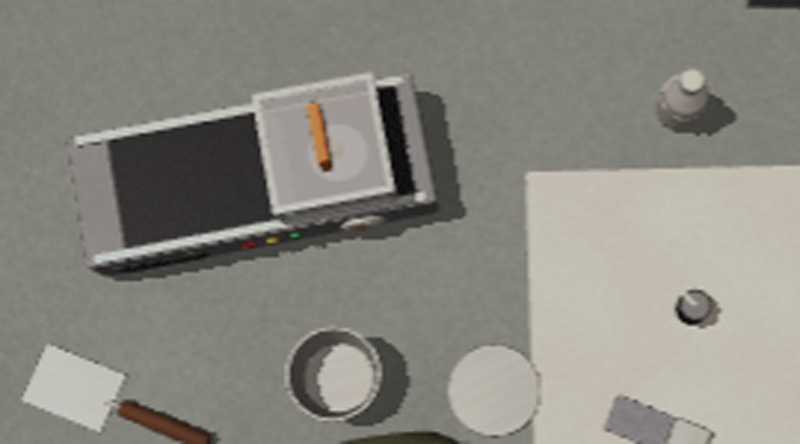

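Run:
```python
from h import *
np.set_printoptions(precision=1,suppress=True)
t=eyes.capture('top'); s=eyes.capture('scene')
def tri(a,b):
    (o1,d1),(o2,d2)=a,b
    A=np.stack([d1,-d2],1); k=np.linalg.lstsq(A,o2-o1,rcond=None)[0]
    p,q=o1+k[0]*d1,o2+k[1]*d2; return (p+q)/2,np.linalg.norm(p-q)
# knob
kt=((331.8+342.1)/2-1.5,(210.4+220.1)/2); ks=(223.8,284)
print('knob',onz(t,(335.5,214.5),18),onz(s,ks,18))
print('knob tri',tri(ray(t,(335.5,214.5)),ray(s,ks)))
print('fin', onz(t,(208,156),148),onz(s,(344,165),148))
# orange mask
for n,p,b in(('t',t,(188,136,236,186)),('s',s,(315,148,370,205))):
    h=cv2.cvtColor(p['frame'],cv2.COLOR_RGB2HSV); m=cv2.inRange(h,(3,130,70),(20,255,255)); z=np.zeros_like(m); z[b[1]:b[3],b[0]:b[2]]=m[b[1]:b[3],b[0]:b[2]]
    yx=np.argwhere(z); c=yx.mean(0)[::-1]; print(n,len(yx),c,onz(p,c,155), onz(p,c,148), cv2.minAreaRect(yx[:,::-1].astype(np.float32)))
    hv=cv2.minAreaRect(yx[:,::-1].astype(np.float32))
for uv in((126,158),(133,200),(246,180),(238,137)): print(uv,onz(t,uv,70))
```

```text
knob [ 480.2 -368.9   18. ] [ 482.2 -361.8   18. ]
knob tri (array([ 481.7, -365.9,   24. ]), np.float64(6.204927998252048))
fin [624.9  18.8 148. ] [627.8  21.8 148. ]
t 88 [207.4 155.3] [625.2  19.7 155. ] [626.9  20.6 148. ] ((207.36798095703125, 155.5240020751953), (21.913469314575195, 4.114365577697754), 79.69515228271484)
s 206 [343.4 163.5] [625.9  20.  155. ] [624.5  25.5 148. ] ((343.19232177734375, 164.53846740722656), (22.553354263305664, 12.355316162109375), 11.309930801391602)
(126, 158) [631.2 276.5  70. ]
(133, 200) [502.9 247.   70. ]
(246, 180) [572.5 -89.2  70. ]
(238, 137) [706.4 -60.5  70. ]
```

```bash
cat >> h.py <<'E'
from scipy.spatial.transform import Rotation as R
def goal(xyz,yaw):
    "shift/turn (scaled) from now to TCP xyz, tool down with tool x at world angle yaw"
    s=telemetry.sense(); q=s['ee_rot']; T=R.from_quat([q[1],q[2],q[3],q[0]])
    G=R.from_euler('z',yaw)*R.from_euler('x',np.pi)
    x=T.apply([1,0,0]); print('t',round(s['time_s'],2),'tcp',np.round(s['eef_pos'],1),'yaw',round(np.arctan2(x[1],x[0]),3),'F',np.round(s['force'],1),'w',round(s['grip_width'],3),'j6',round(s['joints'][5],2))
    print('shift',np.round(T.inv().apply(np.array(xyz)-s['eef_pos'])/120,3),'turn',np.round((T.inv()*G).as_rotvec()/.5,3))
E
python3 -c "
from h import *
goal([430,-340,230],.21);goal([630,10,230],.21)"
```

```text
t 1.15 tcp [ 193.2 -488.2  231.3] yaw 0.377 F [ 0.1 -0.4 -0.5] w 1.003 j6 -0.22
shift [ 2.29  -0.422  0.011] turn [0.    0.    0.334]
t 1.15 tcp [ 193.2 -488.2  231.3] yaw 0.377 F [ 0.1 -0.4 -0.5] w 1.003 j6 -0.22
shift [ 4.912 -2.521  0.011] turn [0.    0.    0.334]
```

Emit:
drive_tool(
  series="0.4 -0.1 0 0 0 0.1 1; 0.8 -0.15 0 0 0 0.25 1; 1 -0.2 0 0 0 0.334 1",
)

```text
time_s: 1.45
eef_pos: [298.2, -420.1, 231.4]
ee_rot: [-0.0, 0.995, 0.104, 0.0]
force: [0.2, 0.1, -0.2]
grip_width: 1.002
```

Emit:
drive_tool(
  series="0.5 -0.15 0 0 0 0 1; 0.95 -0.3 0 0 0 0 1",
)

```text
time_s: 1.65
eef_pos: [384.1, -371.6, 231.6]
ee_rot: [0.0, 0.995, 0.104, 0.0]
force: [-0.5, -2.2, 0.2]
grip_width: 1.001
```

```bash
python3 -c "
from h import *
p=eyes.capture('wrist'); save(p,'w1.png')
print(proj(p,[481,-365,18]))
for d in nets.spot_in('knob_mid',p)[:2]: print(d)
goal([630,10,230],.21)"
```

```text
[[293.1694562  80.923001 ]]
{'rect': [271.1, 58.9, 308.8, 95.8], 'confidence': 0.96}
t 1.75 tcp [ 386.7 -369.3  231.5] yaw 0.215 F [-0.2 -0.5  0.4] w 0.999 j6 0.37
shift [ 2.655 -2.656  0.018] turn [-0.001 -0.004  0.009]
```

View pics/w1.png

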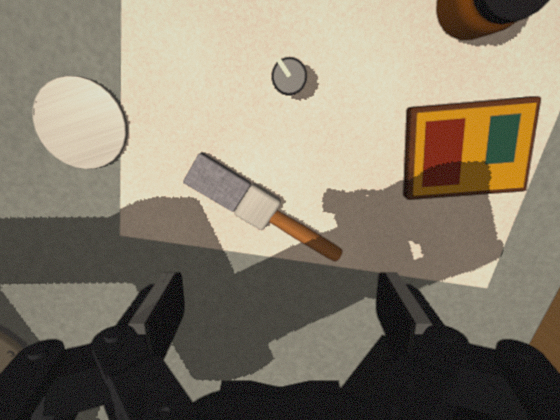

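The knob shows clearly at (289,76), with its white line running to (279,60). The lid is at (80,122) and the brush below the knob.

```bash
python3 -c "
from h import *
p=eyes.capture('wrist')
for a,b in(((289,75),(280,60)),((288,74),(279,60))):
  c=onz(p,a,36);e=onz(p,b,36); d=e-c; print(c,np.arctan2(d[1],d[0]))
g=p['frame'][50:105,260:325].copy(); h=cv2.cvtColor(g,cv2.COLOR_RGB2GRAY)
save(p,'w1c.png',(260,50,325,105),10)
"
```

```text
[ 487.03120771 -356.40191792   36.        ] 0.7968347666256682
[ 487.67925    -355.28980438   36.        ] 0.8282580975029068
```

View pics/w1c.png

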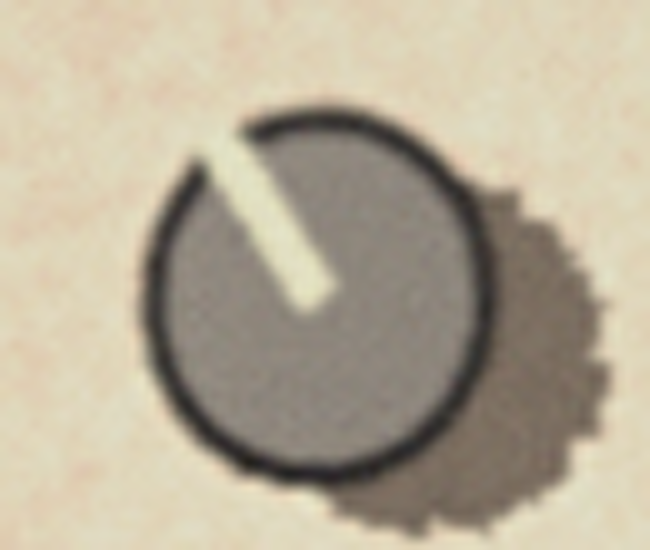

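Emit:
drive_tool(
  series="0.35 -0.35 0 0 0 0 1; 0.7 -0.7 0 0 0 0 1; 1 -1 0 0 0 0 1; 1 -1 0 0 0 0 1",
)

```text
time_s: 2.2
eef_pos: [477.3, -226.2, 231.6]
ee_rot: [-0.0, 0.994, 0.107, 0.0]
force: [0.5, -1.1, 0.4]
grip_width: 0.998
```

Emit:
drive_tool(
  series="0.35 -0.35 0 0 0 0 1; 0.7 -0.7 0 0 0 0 1; 1 -1 0 0 0 0 1; 1 -1 0 0 0 0 1",
)

```text
time_s: 2.6
eef_pos: [570.0, -81.4, 231.7]
ee_rot: [-0.0, 0.994, 0.108, 0.001]
force: [0.3, -0.5, -0.1]
grip_width: 1.001
```

```bash
python3 -c "
from h import *
p=eyes.capture('wrist'); save(p,'w2.png')
print(proj(p,[[626,20,165],[622,5,102]]))
for t in ('guard_handle','shaft_tip'): print(nets.spot_in(t,p)[:2])
goal([626,20,230],.21)"
```

```text
[[133.97592808 104.97400275]
 [186.24743938 112.75086738]]
[{'rect': [53.2, 1.3, 249.9, 190.0], 'confidence': 0.6}]
[]
t 2.75 tcp [568.9 -83.7 231.5] yaw 0.215 F [ 0.1 -0.1  0.2] w 0.998 j6 1.01
shift [ 0.649 -0.743  0.013] turn [-0.    -0.001  0.01 ]
```

View pics/w2.png

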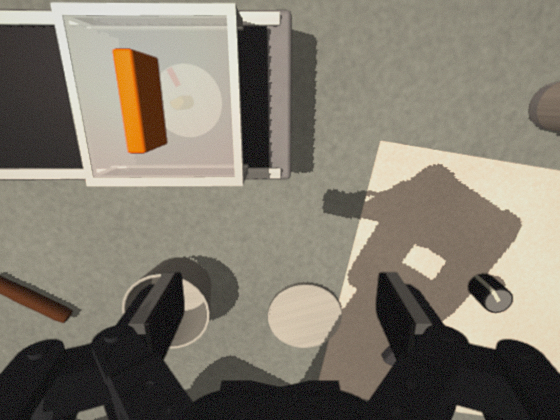

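The wrist view shows the fin's top centre at about (129,100). The shaft shows through the roof at (181,102), with the red mark at (173,77).

```bash
python3 -c "
from h import *
p=eyes.capture('wrist')
print('fin',[onz(p,u,165) for u in((121,48),(136,152))])
print('shaft',onz(p,(181,102),102)); a=onz(p,(187,101),72);b=onz(p,(173,77),72);print('dial',a,'mark ang',np.arctan2(*(b-a)[1::-1]))
print('rail dir',onz(p,(5,178),75)-onz(p,(288,178),75))
print('knob',onz(p,(292,79.5),36))
goal([631,15,138],.21)"
```

```text
fin [array([654.38968022,  26.88053739, 165.        ]), array([597.08466714,  14.04163128, 165.        ])]
shaft [628.03879429   7.4186518  102.        ]
dial [627.70697006  10.63246715  72.        ] mark ang 0.6983524251412887
rail dir [-55.43716917 250.75254243   0.        ]
knob [665.78206287 -74.47914602  36.        ]
t 2.8 tcp [568.6 -84.5 231.6] yaw 0.214 F [-0.4 -0.4  0.2] w 0.997 j6 1.01
shift [ 0.684 -0.7    0.78 ] turn [-0.    -0.001  0.008]
```

Emit:
drive_tool(
  series="0.33 -0.35 0 0 0 0 1; 0.65 -0.7 0.1 0 0 0 1; 0.653 -0.753 0.4 0 0 0 0.6; 0.653 -0.753 0.8 0 0 0 0.4; 0.653 -0.753 0.8 0 0 0 0.35; 0.653 -0.753 0.8 0 0 0 0.35",
)

```text
time_s: 3.4
eef_pos: [626.1, 18.5, 136.9]
ee_rot: [0.0, 0.994, 0.106, 0.0]
force: [-0.3, -0.3, 0.4]
grip_width: 0.352
```

```bash
python3 -c "
from h import *
p=eyes.capture('wrist'); save(p,'w3.png')
goal([626-.216*170,20.5+.976*170,136],.2175)"
```

```text
t 3.45 tcp [626.9  18.6 138.3] yaw 0.212 F [-0.2 -0.1 -0. ] w 0.349 j6 1.2
shift [-0.013 -1.433  0.017] turn [ 0.003 -0.007 -0.011]
```

View pics/w3.png

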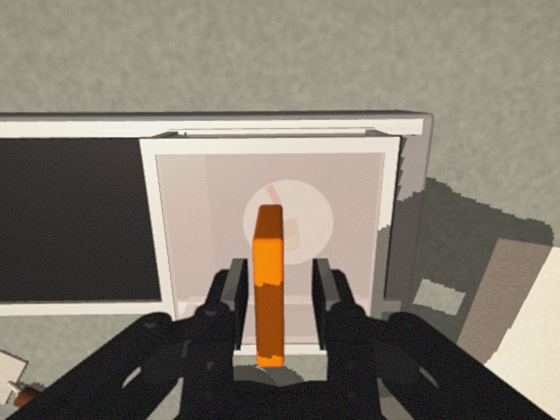

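The fin sits between the pads. Now I'll drag the guard open.

Emit:
drive_tool(
  series="0 -0.2 0 0 0 0 0.35; 0 -0.45 0 0 0 0 0.35; 0 -0.75 0 0 0 0 0.35; 0 -1 0 0 0 0 0.35; 0 -1 0 0 0 0 0.35",
)

```text
time_s: 3.95
eef_pos: [602.1, 137.8, 141.5]
ee_rot: [0.0, 0.994, 0.107, 0.004]
force: [0.3, -0.2, 0.0]
grip_width: 0.345
```

Emit:
drive_tool(
  series="0 -0.2 0 0 0 0 0.35; 0 -0.35 0 0 0 0 0.35; 0 -0.42 0 0 0 0 0.35; 0 -0.46 0 0 0 0 0.35; 0 -0.46 0 0 0 0 0.35",
)

```text
time_s: 4.45
eef_pos: [590.6, 191.8, 141.7]
ee_rot: [0.0, 0.994, 0.107, 0.004]
force: [0.5, -0.6, -0.4]
grip_width: 0.35
```

```bash
python3 -c "
from h import *
p=eyes.capture('wrist'); save(p,'w4.png')
goal([628,8,231],.2175)"
```

```text
t 4.5 tcp [590.4 191.6 141.4] yaw 0.214 F [-0.8 -0.2 -0.6] w 0.35 j6 1.48
shift [-0.013  1.563 -0.744] turn [ 0.003 -0.016 -0.008]
```

View pics/w4.png

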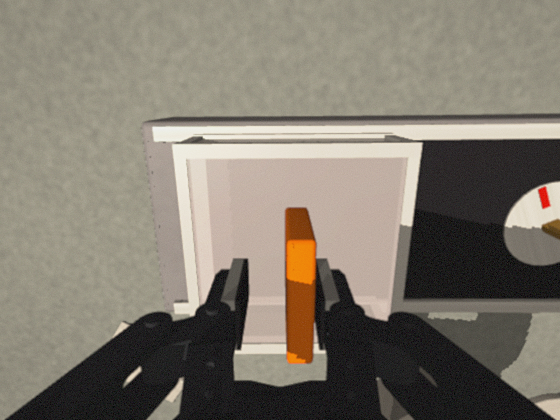

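Emit:
drive_tool(
  series="0 -0.03 0 0 0 0 0.35; 0 -0.06 0 0 0 0 0.35; 0 -0.09 0 0 0 0 0.35; 0 -0.09 0 0 0 0 0.35",
)

```text
time_s: 4.9
eef_pos: [588.9, 198.5, 141.3]
ee_rot: [0.004, 0.994, 0.106, 0.004]
force: [1.2, -19.9, -0.1]
grip_width: 0.351
```

The force of 20 N shows the guard is against its stop. I'll back off, rise, and look at the shaft.

Emit:
drive_tool(
  series="0 0.1 0 0 0 0 0.4; 0 0.1 -0.4 0 0 0 0.5; 0 0.3 -0.75 0 0 0 1; -0.1 0.7 -0.75 0 0 0 1; -0.2 1 -0.75 0 0 0 1; -0.3 1 -0.75 0 0 0 1",
)

```text
time_s: 5.5
eef_pos: [578.5, 70.4, 231.8]
ee_rot: [0.004, 0.995, 0.104, 0.004]
force: [0.4, 1.2, 0.1]
grip_width: 1.0
```

Emit:
drive_tool(
  series="-0.1 0.4 0 0 0 0 1; -0.2 0.65 0 0 0 0 1; -0.2 0.65 0 0 0 0 1",
)

```text
time_s: 5.8
eef_pos: [570.8, -14.4, 232.2]
ee_rot: [0.004, 0.995, 0.102, 0.004]
force: [0.1, 0.4, 0.1]
grip_width: 0.998
```

```bash
python3 -c "
from h import *
p=eyes.capture('wrist'); u=proj(p,[628,8,90])[0].astype(int); print(u)
x,y=max(u[0]-70,0),max(u[1]-55,0)
print(x,y);save(p,'w5.png',(x,y,x+140,y+105),5.7)
goal([481,-365,100],.2175)"
```

```text
[265 124]
195 69
t 5.85 tcp [571.  -12.4 232.3] yaw 0.205 F [0.4 1.2 0.8] w 0.995 j6 1.14
shift [-1.342  2.715  1.113] turn [ 0.015 -0.014 -0.024]
```

View pics/w5.png

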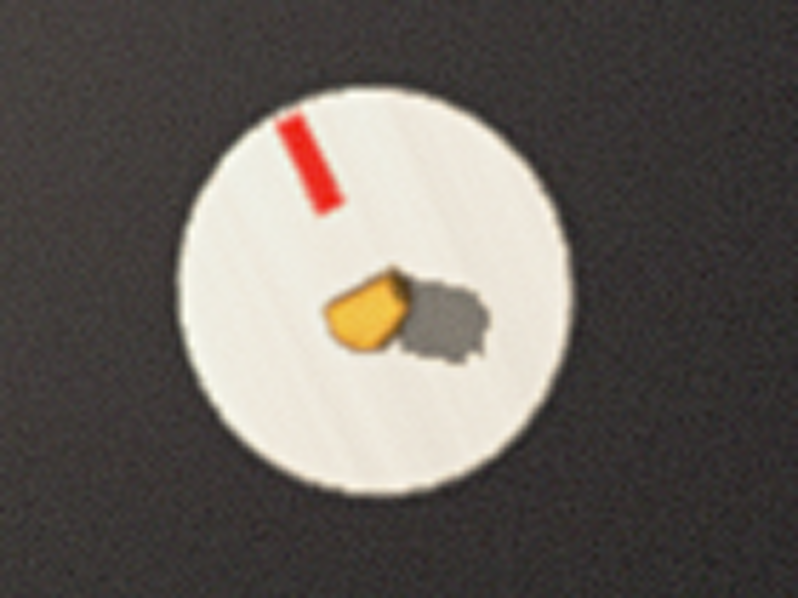

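```bash
cat >> h.py <<'E'
def dial(p,guess):
    f=p['frame']; u=proj(p,guess)[0].astype(int); h=cv2.cvtColor(f,cv2.COLOR_RGB2HSV)
    win=np.zeros(f.shape[:2],np.uint8); cv2.circle(win,tuple(map(int,u)),55,255,-1)
    red=cv2.inRange(h,(0,120,80),(6,255,255))|cv2.inRange(h,(172,120,80),(180,255,255)); red&=win
    W=cv2.inRange(h,(0,0,150),(180,60,255))&win
    c=max(cv2.findContours(W,cv2.RETR_EXTERNAL,cv2.CHAIN_APPROX_NONE)[0],key=cv2.contourArea); c=cv2.convexHull(c)
    P=np.array([onz(p,q[0],72)[:2] for q in c]); ctr,rad=cv2.minEnclosingCircle(P.astype(np.float32)); ctr=np.array(ctr)
    e=cv2.fitEllipse(c); ec=onz(p,e[0],72)[:2]
    r=np.array([onz(p,q[::-1],72)[:2] for q in np.argwhere(red)]); d=r.mean(0)-ec
    v=np.linalg.svd(r-r.mean(0))[2][0]; v*=np.sign(v@d)
    print('dial',np.round(ctr,1),round(rad,1),'ell',np.round(ec,1),'red n',len(r),'ang',np.arctan2(d[1],d[0]).round(3),'axis',np.arctan2(v[1],v[0]).round(3))
E
python3 -c "
from h import *
p=eyes.capture('wrist');dial(p,[628,8,72])
print('shaft top pts',onz(p,(195+361/5.7,69+290/5.7),102),onz(p,(195+366/5.7,69+350/5.7),102))
V=p['view'];print((-V[:3,:3].T@V[:3,3]))
"
```

```text
dial [628.6  13.5] 30.4 ell [629.6  13.7] red n 88 ang 0.67 axis 0.681
shaft top pts [631.21414686  16.26247417 102.        ] [623.35531486  14.06898255 102.        ]
[649.73346747   4.77714547 376.20468131]
```

Emit:
drive_tool(
  series="-0.2 0.35 0 0 0 0 1; -0.4 0.65 0 0 0 0 1; -0.6 0.9 0 0 0 0 1",
)

```text
time_s: 6.2
eef_pos: [522.6, -132.0, 232.4]
ee_rot: [0.003, 0.995, 0.104, 0.004]
force: [1.0, -0.2, 0.5]
grip_width: 1.0
```

Emit:
drive_tool(
  series="-0.2 0.35 0 0 0 0 1; -0.4 0.65 0 0 0 0 1; -0.6 0.9 0 0 0 0 1",
)

```text
time_s: 6.5
eef_pos: [474.4, -253.3, 232.6]
ee_rot: [0.003, 0.994, 0.105, 0.004]
force: [0.3, 0.5, -0.2]
grip_width: 0.999
```

Emit:
drive_tool(
  series="-0.2 0.35 0.1 0 0 0 1; -0.4 0.65 0.2 0 0 0 1; -0.6 0.9 0.3 0 0 0 1; -0.6 0.9 0.3 0 0 0 1",
)

```text
time_s: 6.9
eef_pos: [425.4, -376.2, 194.7]
ee_rot: [0.002, 0.995, 0.103, 0.004]
force: [1.2, 1.2, 0.2]
grip_width: 1.001
```

```bash
cat >> h.py <<'E'
def knob(p,guess,z):
    f=p['frame']; u=proj(p,guess)[0].astype(int); print('proj',u)
    return u
E
python3 -c "
from h import *
p=eyes.capture('wrist'); r=nets.spot_in('knob_mid',p)[0]; print(r)
x,y=[int(max(0,v)) for v in((r['rect'][0]+r['rect'][2])/2-40,(r['rect'][1]+r['rect'][3])/2-30)]
print(x,y); save(p,'w6.png',(x,y,x+80,y+60),8)
import pickle; pickle.dump({k:p[k] for k in p},open('p6.pkl','wb'))
goal([487,-358,100],.2175)"
```

```text
{'rect': [253.2, 104.0, 294.5, 141.8], 'confidence': 0.73}
233 92
t 7.0 tcp [ 427.4 -373.5  196.5] yaw 0.21 F [-0.1  0.2  0.2] w 1.003 j6 0.43
shift [ 0.506 -0.028  0.808] turn [ 0.012 -0.017 -0.015]
```

View pics/w6.png

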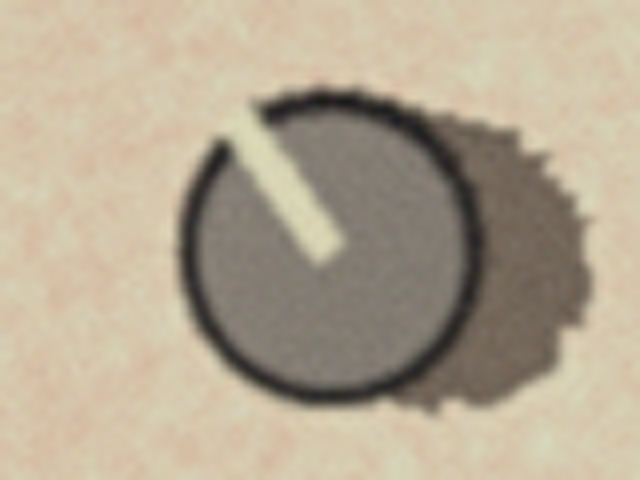

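The knob's top centre is at (274.6,122.8) in the full frame, with the line tip at (263,106.8).

```bash
python3 -c "
from h import *
import pickle; p=pickle.load(open('p6.pkl','rb'))
c=onz(p,(274.6,122.75),36);
for a,b in(((274.6,122.75),(263,106.75)),((233+330/8,92+251/8),(263,106.75))):
  d=onz(p,b,36)-onz(p,a,36); print(c,np.arctan2(d[1],d[0]),np.linalg.norm(d))
print(proj(p,[c[0]-17*.977,c[1]-17*.21,36]),proj(p,[c[0]+17*.977,c[1]+17*.21,36]))
goal([c[0],c[1],100],.2175)
goal([c[0],c[1],5],.2175)"
```

```text
[ 483.9586286  -360.15443281   36.        ] 0.84691121405241 16.697605623221797
[ 483.9586286  -360.15443281   36.        ] 0.8135233030621434 16.948979603372084
[[274.76775579 142.36521052]] [[274.4253132  102.38893627]]
t 7.0 tcp [ 427.4 -373.5  196.5] yaw 0.21 F [-0.1  0.2  0.2] w 1.003 j6 0.43
shift [ 0.478 -0.016  0.808] turn [ 0.012 -0.017 -0.015]
t 7.0 tcp [ 427.4 -373.5  196.5] yaw 0.21 F [-0.1  0.2  0.2] w 1.003 j6 0.43
shift [ 0.471 -0.02   1.6  ] turn [ 0.012 -0.017 -0.015]
```

Emit:
drive_tool(
  series="0.25 0 0.3 0.012 -0.017 -0.015 1; 0.478 -0.016 0.6 0.012 -0.017 -0.015 1; 0.478 -0.016 0.9 0.012 -0.017 -0.015 1; 0.478 -0.016 0.9 0.012 -0.017 -0.015 1",
)

```text
time_s: 7.4
eef_pos: [484.0, -356.4, 85.0]
ee_rot: [-0.003, 0.994, 0.11, -0.002]
force: [-0.8, -0.7, -0.2]
grip_width: 0.998
```

```bash
python3 -c "
from h import *
goal([484,-360,6],.2175)"
```

```text
t 7.4 tcp [ 484.  -356.4   85. ] yaw 0.221 F [-0.8 -0.7 -0.2] w 0.998 j6 0.52
shift [-0.004  0.034  0.658] turn [-0.015  0.008  0.006]
```

Emit:
drive_tool(
  series="0 0.034 0.3 -0.015 0.008 0.006 1; 0 0.034 0.55 -0.015 0.008 0.006 1; 0 0.034 0.655 -0.015 0.008 0.006 1; 0 0.034 0.655 -0.015 0.008 0.006 0.6; 0 0.034 0.655 -0.015 0.008 0.006 0.3; 0 0.034 0.655 -0.015 0.008 0.006 0.2; 0 0.034 0.655 -0.015 0.008 0.006 0.2; 0 0.034 0.655 -0.015 0.008 0.006 0.2; 0 0.034 0.655 -0.015 0.008 0.006 0.2",
  newtons=45,
)

```text
time_s: 8.3
eef_pos: [485.2, -360.4, 8.4]
ee_rot: [0.001, 0.994, 0.109, 0.001]
force: [-1.7, 1.9, 6.9]
grip_width: 0.382
```

```bash
python3 -c "
from h import *
goal([484,-360,160],.2175)"
```

```text
t 8.3 tcp [ 485.2 -360.4    8.4] yaw 0.218 F [-1.7  1.9  6.9] w 0.382 j6 0.52
shift [-0.007 -0.003 -1.264] turn [ 0.005 -0.003  0.   ]
```

Emit:
drive_tool(
  series="0 0 -0.2 0 0 0 0.2; 0 0 -0.6 0 0 0 0.2; 0 0 -1 0 0 0 0.2; 0 0 -1 0 0 0 0.2",
)

```text
time_s: 8.7
eef_pos: [487.1, -362.4, 136.1]
ee_rot: [0.006, 0.994, 0.109, 0.005]
force: [0.5, -1.0, -1.1]
grip_width: 0.382
```

```bash
python3 -c "
from h import *
p=eyes.capture('wrist'); s=telemetry.sense(); T=s['eef_pos']
u=proj(p,[T[0],T[1],T[2]-8+36])[0]; print('tool axis at knob top',u)
x,y=int(u[0]-50),int(u[1]-40); x=max(x,0);y=min(y,420-75);print(x,y)
save(p,'w7.png',(x,y,x+100,y+75),8)
import pickle; pickle.dump(p,open('p7.pkl','wb'))
goal([629,14,180],.06)
"
```

```text
tool axis at knob top [276.56059277 305.18847034]
226 265
t 8.75 tcp [ 486.  -361.3  132.3] yaw 0.218 F [-0.5  0.9 -1.5] w 0.38 j6 0.52
shift [ 1.841 -2.792 -0.413] turn [ 0.017 -0.012  0.316]
```

View pics/w7.png

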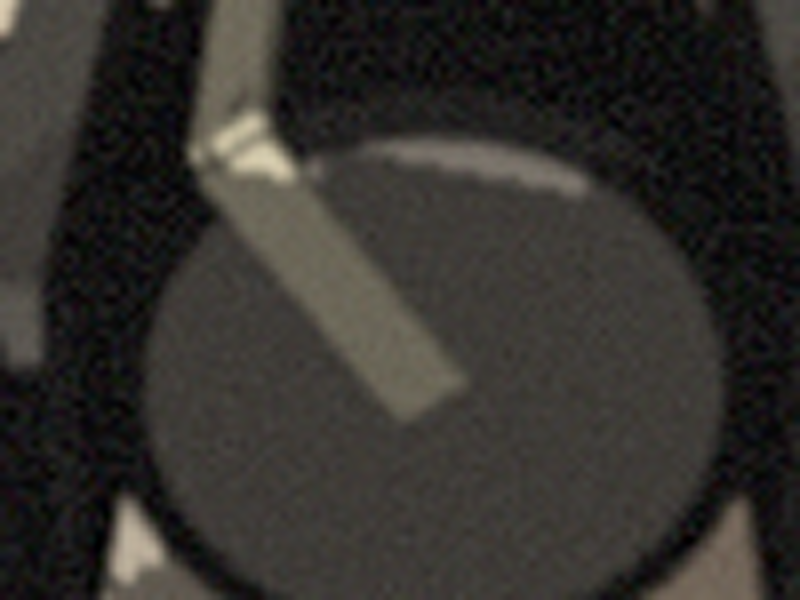

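The knob is held. Its top centre is at about (280,313) and the line tip at (257,287).

```bash
python3 -c "
from h import *
import pickle; p=pickle.load(open('p7.pkl','rb')); T=np.array([486,-361.3,132.3])
for h in (24,28,32):
  z=T[2]+h; c=onz(p,(280.1,313.2),z); t=onz(p,(257.25,287.25),z); d=(t-c)
  w=np.linalg.norm(onz(p,(226+145/8,311),z)-onz(p,(226+722/8,311),z))
  o=(c-T)[:2]; a=.218
  print(h,'ang',np.arctan2(d[1],d[0]),np.linalg.norm(d),'width',w,'off tool x',o@[np.cos(a),np.sin(a)],'tool y',o@[np.sin(a),-np.cos(a)])
"
```

```text
24 ang 0.8621623155216789 16.014435902464786 width 31.087385228682354 off tool x -6.670867913692513 tool y 1.528307729534019
28 ang 0.8621623155216809 15.497061129508996 width 30.083052077490695 off tool x -3.8297470228950807 tool y 1.4679456626252179
32 ang 0.8621623155216775 14.979686356553197 width 29.07871892629899 off tool x -0.9886261320977044 tool y 1.4075835957164045
```

Emit:
drive_tool(
  series="0 -0.1 -0.2 0 0 0.1 0.2; 0.25 -0.4 -0.4 0 0 0.2 0.2; 0.5 -0.75 -0.4 0.01 -0.01 0.316 0.2; 0.61 -0.95 -0.4 0.017 -0.012 0.316 0.2; 0.61 -0.95 -0.4 0.017 -0.012 0.316 0.2",
  newtons=60,
)

```text
time_s: 9.25
eef_pos: [533.2, -230.1, 178.8]
ee_rot: [-0.001, 0.999, 0.032, -0.001]
force: [-0.1, 0.4, -0.9]
grip_width: 0.379
```

```bash
python3 -c "
from h import *
goal([630.2,13.9,180],.055)"
```

```text
t 9.25 tcp [ 533.2 -230.1  178.8] yaw 0.064 F [-0.1  0.4 -0.9] w 0.379 j6 0.9
shift [ 0.937 -1.978 -0.007] turn [-0.004  0.003  0.018]
```

Emit:
drive_tool(
  series="0.15 -0.35 0 0 0 0 0.2; 0.3 -0.7 0 0 0 0 0.2; 0.3 -0.99 0 0 0 0.018 0.2; 0.3 -0.99 0 0 0 0.018 0.2",
)

```text
time_s: 9.65
eef_pos: [561.0, -106.2, 178.1]
ee_rot: [-0.002, 1.0, 0.029, -0.002]
force: [0.7, -0.7, -0.3]
grip_width: 0.376
```

Emit:
drive_tool(
  series="0.1 -0.35 -0.2 0 0 0 0.2; 0.15 -0.7 -0.4 0 0 0 0.2; 0.15 -0.99 -0.44 0 0 0 0.2; 0.15 -0.99 -0.44 0 0 0 0.2; 0.15 -0.99 -0.44 0 0 0 0.2",
)

```text
time_s: 10.15
eef_pos: [572.1, 12.4, 230.5]
ee_rot: [-0.002, 1.0, 0.029, -0.002]
force: [0.1, -0.4, -1.0]
grip_width: 0.376
```

```bash
python3 -c "
from h import *
p=eyes.capture('wrist'); dial(p,[629,14,72]); print(proj(p,[629,14,72]))
goal([630.2,13.9,115],.055)"
```

```text
dial [628.6  13.4] 30.4 ell [629.6  13.5] red n 88 ang 0.685 axis 0.655
[[282.26075554 125.17189868]]
t 10.2 tcp [572.1  11.9 230.3] yaw 0.058 F [-0.2 -0.7 -0.6] w 0.376 j6 1.33
shift [0.489 0.014 0.959] turn [-0.007  0.009  0.005]
```

Emit:
drive_tool(
  series="0.25 0.01 0.1 0 0 0.005 0.2; 0.489 0.014 0.4 -0.007 0.009 0.005 0.2; 0.489 0.014 0.8 -0.007 0.009 0.005 0.2; 0.489 0.014 0.92 -0.007 0.009 0.005 0.2; 0.489 0.014 0.92 -0.007 0.009 0.005 0.2; 0.489 0.014 0.92 -0.007 0.009 0.005 0.2",
)

```text
time_s: 10.8
eef_pos: [631.0, 12.9, 121.8]
ee_rot: [0.0, 1.0, 0.027, 0.001]
force: [-0.5, -0.1, -1.1]
grip_width: 0.376
```

```bash
python3 -c "
from h import *
goal([630.2,13.7,102],.055)"
```

```text
t 10.8 tcp [631.   12.9 121.8] yaw 0.054 F [-0.5 -0.1 -1.1] w 0.376 j6 1.35
shift [-0.006 -0.007  0.165] turn [ 0.002 -0.005 -0.001]
```

Descend gently, watching the force.

Emit:
drive_tool(
  series="-0.006 -0.007 0.04 0 0 0 0.2; -0.006 -0.007 0.08 0 0 0 0.2; -0.006 -0.007 0.12 0 0 0 0.2; -0.006 -0.007 0.14 0 0 0 0.2; -0.006 -0.007 0.15 0 0 0 0.2; -0.006 -0.007 0.15 0 0 0 0.2",
)

```text
time_s: 11.4
eef_pos: [630.2, 13.8, 103.7]
ee_rot: [0.0, 1.0, 0.027, 0.001]
force: [0.3, 0.0, -0.3]
grip_width: 0.375
```

Emit:
drive_tool(
  series="0 0 0.03 0 0 0 0.2; 0 0 0.06 0 0 0 0.2; 0 0 0.09 0 0 0 0.2; 0 0 0.105 0 0 0 0.2; 0 0 0.105 0 0 0 0.2",
)

```text
time_s: 11.9
eef_pos: [630.1, 13.8, 90.8]
ee_rot: [0.0, 1.0, 0.027, 0.001]
force: [0.1, 0.2, -1.8]
grip_width: 0.376
```

Emit:
drive_tool(
  series="0 0 0.015 0 0 0 0.2; 0 0 0.03 0 0 0 0.2; 0 0 0.04 0 0 0 0.2; 0 0 0.04 0 0 0 0.2; 0 0 0.04 0 0 0 0.2",
)

```text
time_s: 12.4
eef_pos: [630.4, 13.7, 86.5]
ee_rot: [0.0, 1.0, 0.027, 0.001]
force: [-0.3, 0.4, 5.8]
grip_width: 0.382
```

Emit:
drive_tool(
  series="0 0 0.015 0 0 0 0.2; 0 0 0.03 0 0 0 0.2; 0 0 0.04 0 0 0 0.2; 0 0 0.045 0 0 0 0.2; 0 0 0.045 0 0 0 0.2; 0 0 0.045 0 0 0 0.2",
)

```text
time_s: 13.0
eef_pos: [630.6, 13.7, 82.3]
ee_rot: [0.001, 1.0, 0.027, 0.002]
force: [-5.3, 0.1, 9.6]
grip_width: 0.374
```

```bash
python3 -c "
from h import *
p=eyes.capture('scene'); u=proj(p,[629,14,90])[0].astype(int); print(u)
w=eyes.capture('wrist')
a=cv2.resize(p['frame'][u[1]-70:u[1]+30,u[0]-50:u[0]+50],(400,400),interpolation=2)
b=cv2.resize(w['frame'][220:420,180:380],(400,400),interpolation=2)
cv2.imwrite('pics/w8.png',np.hstack([a,b])[:,:,::-1])
goal([630,13.7,82],.055)"
```

```text
[340 180]
t 13.1 tcp [630.6  13.7  82.2] yaw 0.054 F [-4.   0.5 10.8] w 0.381 j6 1.35
shift [-0.005  0.     0.002] turn [ 0.002 -0.007 -0.001]
```

View pics/w8.png

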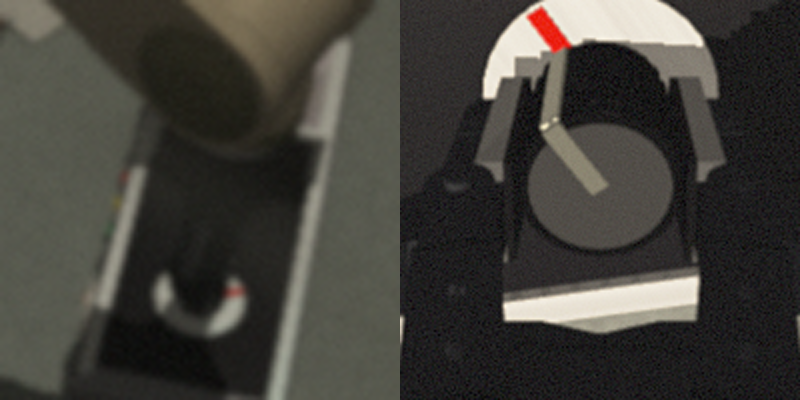

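The knob is seated with its line running into the red mark, and the 10.8 N push matches the spring at its stop. Handing in.

```bash
python3 -c "
from h import *
s=telemetry.sense();print(s['eef_pos'],s['force'],s['grip_width'],abs(s['dq']).max());ctrl.finish_job()"
```

```text
[630.59298987  13.73825704  82.24899491] [-4.01274451  0.49021563 10.79737875] 0.3814585191147515 0.002643523080838586
the job is handed in; nothing more can be done
```

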